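# Find the stamped reagent carrier and push it to the dispatch rail

### The arm

A 7-joint arm with a two-finger parallel gripper is mounted at the origin on a cart in front of the work surface, level with it; the furniture and walls round the work are solid. World frame = base frame: x ahead of the robot, y to its left, z up, the work surface at z = 0. Lengths are in m, angles in degrees, forces in N, time in s.
With the tool pointing down it reaches from about 0.425 to 0.95 m from the base axis. Payload 4.7 kg.
Tool frame: the origin (TCP) lies on the front face of the gripper's body, between the roots of the fingers; the fingertips stand 73 mm ahead of it and the grasp point (between the pads) lies robot.pinch_z ahead of it (robot.pinch_z is the distance from the TCP to the grasp point, in m); z points along the fingers, y is the direction in which the jaws open and shut (so a half turn about z gives the same grasp; the last joint's range is limited). The gripper opens to 85 mm and grips with 20 to 120 N. Pads are 22 mm wide; open, the fingers measure 114 mm over their backs; the gripper's body (76 mm by 85 mm) begins 54 mm behind the grasp point. The pads swing forward as they close: fully open they stand 13 mm farther back than shut.
Start: joints at [-76.026, 26.849, -2.785, 87.806, 1.381, 65.374, -4.715], TCP at [0.182, 0.65, 0.304] pointing down, gripper open.
Joint ranges: [-148.3, 148.3], [-19.14, 114.17], [-79.39, 73.82], [5.75, 140.21], [-59.74, 239.74], [12.07, 113.84], [-152.46, 152.46]. Speed limits (degrees/s): [147.25, 147.25, 180, 180, 180, 180, 180].

### API

Orientations are given as [roll, pitch, yaw] about the fixed x, y, z axes, in that order (R = Rz(yaw) Ry(pitch) Rx(roll)).
In Python, from bench import robot, cams, job gives the robot as it stands. The module is installed in compiled form; this text tells all that it offers.
- The arm moves only by the tool arm_command, never from a script. Its argument "plan" is a list of rows, each a list of 7 numbers: the turn, a rotation vector about the world's x, y, z in rad, then the shift along the world's x, y, z in cm, then the finger opening in cm, from 0 to 8.54. In form: [[wx, wy, wz, tx, ty, tz, fingers], ...]. A call has 1 to 8 rows; each row shifts and turns the pose as measured when the row begins; what a row does not reach is not made up. A row lasts 1/10 s, in which the tool goes at most 50 mm and 8.59 degrees, less where a joint would pass 70% of its speed; a pose out of reach is approached as far as the arm can. A call with a gripper value outside its range is refused whole. The fingers move at their own pace and stop on an object; "squeeze" is the grip in N (left out, the last holds). Time passes only in rows, so rows that do not move let the fingers close. It gives the time, the measured TCP pose, the force and the opening at its end, in the units of the state.
- robot.get_state(): the state, without advancing time (a new reading comes with each control period).
- cams.camera(name): name is "scene" or "top" or "wrist"; returns a dict with "image" (480x640x3 uint8, red, green, blue), "fx", "fy", "cx", "cy" (pixels), "eye" and "orientation" of the camera in the world. Camera axes: x right, y up, looking along -z (the intrinsics and any distortion apply to the point x, -y, -z); pixel columns grow to the right and rows downward; lengths in m; the calibration is good to about 2 mm. A picture is of the moment at which its call begins. There is no depth.
- job.hand_in(): hands the job in, once; it reports no verdict.
The state is a dict: "clock": time; "qpos": joint angles; "dq": joint speeds; "effort": joint torques, N m; "eef_pos": TCP position; "tool_rot": TCP orientation; "contact_force": force on the tool from outside, world axes, zero at the start; "ft_torque": the same for the moment, N m; "gripper_width": finger opening in m.
Only numpy, scipy, OpenCV 4.12 (cv2) and the standard library are available. Lean on these libraries where they do the work, as an engineer would, in place of code of your own. Each camera call takes 0.05 s, during which the arm holds its last target. There are 200 camera calls.

### The job

Two identical reagent carriers stand on the counter, and only the one that has passed inspection is stamped on the underside of its base. Working from left to right, push each carrier over by its handle until it leans at least half way to lying on its side and its base shows, and let it back down gently onto its base; then push the stamped carrier up to the dispatch rail so that its far side lies flush against the rail, and leave the other standing where it was. Use only the fingertips or the outside of the fingers: do not grip, lift or topple the carriers or press hard on them, and leave the other things alone.

Things in the scene. Friction and masses are not known exactly. Their poses are not given: they have to be found in the camera images.
- carrier_stamped: the carrier with the stamp (black inked ring with a tick, 66 mm across) on the middle of its underside; otherwise like the other, either may stand on the left. White open tray 120 x 120 mm, 45 high, with 3 mm corner feet (to 59 mm from the middle) and four small bottles fixed in it (tops 67 mm up). Origin: middle of the underside; z up, x to its far side (away from the robot within 30 degrees), y left
- carrier_plain: the carrier without a stamp, of the same shape, size and axes. Each weighs about 0.65 kg, centre of mass about 18 mm up (weighted base). Pushed away at its bar it tips about the far edge of its feet and hardly slides; below about 65 degrees of tilt it comes back by itself, and falls if the finger does not go back with it
- carrier_stamped_bar (a point): middle of the stamped carrier's handle, 170 mm above its origin: a steel bar along its y axis, 14 mm thick, with a grey sleeve 20 mm thick on the middle 74 mm, between two uprights (22 x 5 mm) 54 mm left and right of the middle; below the bar it is open down to the bottles
- carrier_plain_bar (a point): the same point of the plain carrier's handle, which has the same shape
- carrier_stamped_far_left (a point): on the far face of the stamped carrier: 60 mm beyond its origin, 50 mm to the left, 20 mm up
- carrier_stamped_far_right (a point): on the far face of the stamped carrier: 60 mm beyond its origin, 50 mm to the right, 20 mm up
- dispatch_rail: the dispatch rail, an aluminium angle fixed to the counter beyond the carriers, 640 mm long and 30 mm high. Origin: at counter height in the middle of its upright face, which looks back to the carriers; x points away from the carriers, square to the face, y along the rail to the left. The carton stands at its left end (rail y about +0.29); the rest of the rail is free, and both carriers stand before the free part
- strip_box: a white carton 50 x 50 x 50 mm that already waits at the left end of the rail; leave it. Origin in the middle of its underside
- cup_red: a specimen cup with a red screw lid, 69 mm across, 68 mm high, left of the carriers; leave it. Origin in the middle of its underside
- timer: a flat white bench timer 66 x 66 x 16 mm, left of the rail; leave it. Origin in the middle of its underside

How it is judged:
By the outcome, as a careful person would: the job done as asked, in the order asked, and still so for the second after the job is handed in, with the robot touching nothing.
It also fails if it takes over 67 s, if anything falls off the work surface, if the arm or the gripper's body presses on something with over 40 N, if the wrist force passes 120 N, or if a joint passes its speed limit or range.

## Working session

There is one attempt and no reset: what is moved stays moved. The work goes in short steps, Python scripts to look and compute and a tool call to move; the robot and the scene stay as the last step left them, time stands still between calls to the robot, and variables do not carry over. Pictures are saved under pics/ and viewed, about 8 in all and at most 12, crops included, and the job is handed in when it is done.

Besides the shell and the picture viewer there is one more tool, called after "Request:" as a command line: name --pt "numbers of a row" for each row, then --argument value for the rest. arm_command: Moves the arm, as the interface text tells. Its arguments: {"type":"object","properties":{"plan":{"type":"array"},"squeeze":{"type":"number"}},"required":["plan"]}

```bash
mkdir -p pics
cat > h.py <<'E'
import numpy as np, cv2
from scipy.spatial.transform import Rotation as R
from bench import robot, cams, job
def shot(n,f=None):
    c=cams.camera(n)
    if f: cv2.imwrite('pics/'+f,c['image'][:,:,::-1])
    return c
E
python3 - <<'E'
from h import *
s=robot.get_state();print(s, robot.pinch_z)
ims=[]
for n in('scene','top'):
    c=shot(n,n+'0.png');print({k:v for k,v in c.items() if k!='image'})
E
```

```text
{'clock': 0.0, 'qpos': array([-76.02509668,  26.89927581,  -2.78397191,  87.87442156,
         1.37967856,  65.37462   ,  -4.71482097]), 'dq': array([-0.05176693, -0.09465893, -0.09590626, -0.05369586, -0.0355351 ,
        0.09214058, -0.0560634 ]), 'effort': array([ 4.58754930e-04, -5.10301101e+01, -4.68630600e-02, -2.37715226e+01,
        1.04938354e-02,  7.51170184e-03,  1.34687815e-05]), 'eef_pos': array([0.18173404, 0.64961461, 0.30283292]), 'tool_rot': array([-1.79885235e+02,  3.32921821e-03,  1.64370931e+02]), 'contact_force': array([ 0.41242087,  0.63416367, -0.25531067]), 'ft_torque': array([ 0.00077528,  0.0138554 , -0.04617449]), 'gripper_width': 0.08570817096523425} 0.0539
{'fx': 618.9073926766539, 'fy': 618.9073926766539, 'cx': 316.3855050796851, 'cy': 242.33394874312992, 'eye': array([-0.24068977, -0.63858032,  0.69895502]), 'orientation': array([ 62.02962922,  -0.57149011, -49.98886314])}
{'fx': 507.51327706796644, 'fy': 507.51327706796644, 'cx': 323.906036465632, 'cy': 237.40331361699702, 'eye': array([0.42556206, 0.02701974, 1.11566153]), 'orientation': array([  8.58674238,   1.45037441, -91.24977674])}
```

View pics/scene0.png

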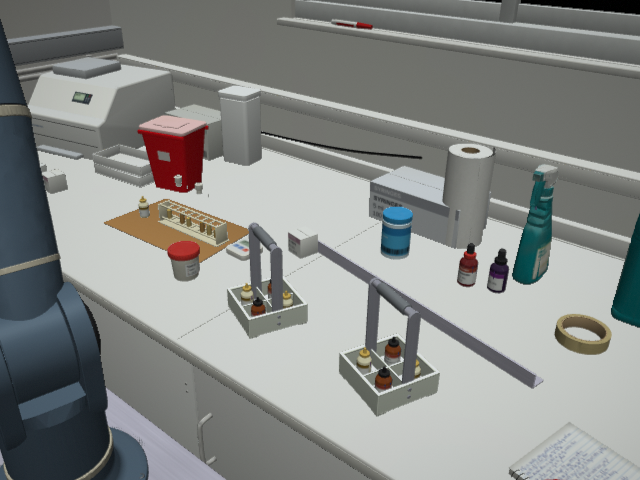

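View pics/top0.png

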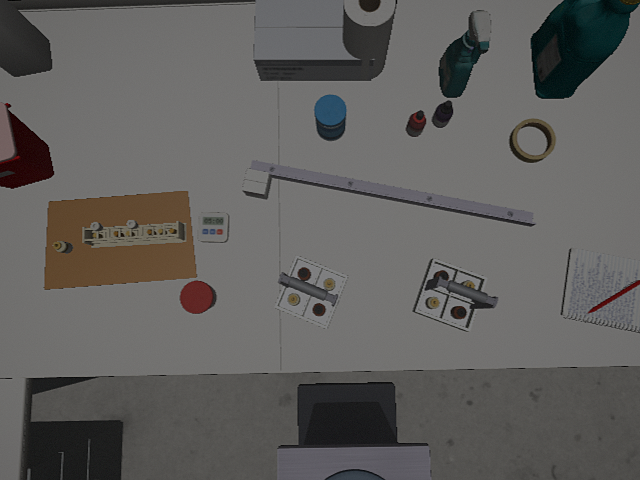

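The scene view shows carriers at about (265,300) and (390,370), rail behind. The top view shows trays near (312,291) and (453,294), rail from (250,165) to (533,220), cup at (197,297). I'll enlarge the top view.

Run:
```python
import cv2
i=cv2.imread('pics/top0.png')[150:350,240:540]
i=cv2.resize(i,None,fx=2.66667,fy=2.66667,interpolation=cv2.INTER_CUBIC)
cv2.imwrite('pics/crop0.png',i)
```

```text
(no output)
```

View pics/crop0.png

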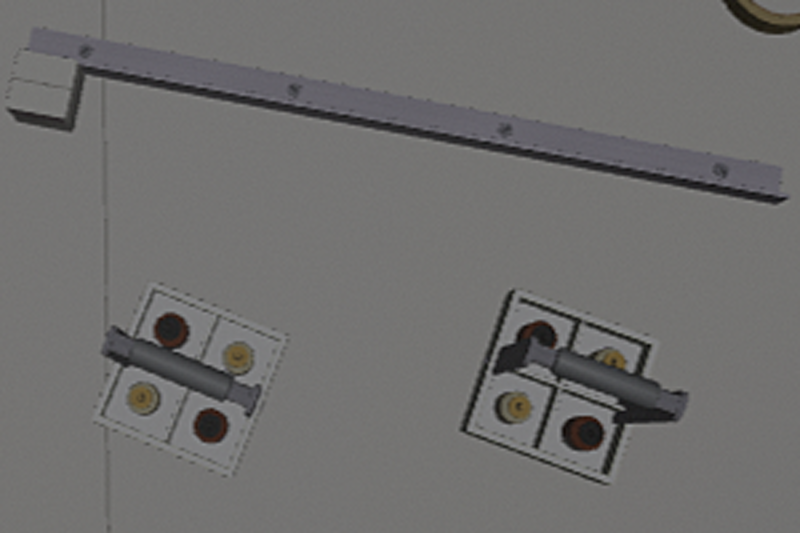

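```bash
cat >> h.py <<'E'
def ray(c,px,z):
    px=np.atleast_2d(px).astype(float)
    d=np.c_[(px[:,0]-c['cx'])/c['fx'],-(px[:,1]-c['cy'])/c['fy'],-np.ones(len(px))]
    d=R.from_euler('xyz',c['orientation'],degrees=True).apply(d)
    return c['eye']+d*((z-c['eye'][2])/d[:,2])[:,None]
def proj(c,p):
    q=R.from_euler('xyz',c['orientation'],degrees=True).inv().apply(np.atleast_2d(p)-c['eye'])
    return np.c_[c['cx']+c['fx']*q[:,0]/-q[:,2],c['cy']-c['fy']*q[:,1]/-q[:,2]]
E
python3 - <<'E'
from h import *
np.set_printoptions(precision=4,suppress=True)
c=cams.camera('top')
u=lambda a:np.array(a)/2.66667+[240,150]
for n,cor,bar in(('L',[(152,284),(288,335),(235,475),(95,422)],[(135,352),(230,388)]),('R',[(512,290),(657,340),(608,483),(463,431)],[(556,362),(659,396)])):
    p=ray(c,u(cor),.046); m=p.mean(0)
    x=(p[0]+p[1]-p[2]-p[3]); y=(p[0]+p[3]-p[1]-p[2])
    print(n,m,np.linalg.norm(x)/2,np.linalg.norm(y)/2,np.degrees([np.arctan2(x[1],x[0]),np.arctan2(-y[0],y[1])]))
    b=ray(c,u(bar),.17);print(b,b.mean(0),np.linalg.norm(b[0]-b[1]))
for z,pp in((0,[(85,73),(783,203)]),(.03,[(85,68),(785,197)])):
    r=ray(c,u(pp),z);d=r[0]-r[1];print(r,np.degrees(np.arctan2(-d[0],d[1])))
E
```

```text
L [0.4726 0.0778 0.046 ] 0.11702560024443803 0.11628474365632409 [-22.793 -21.816]
[[0.4865 0.1117 0.17  ]
 [0.4599 0.0459 0.17  ]] [0.4732 0.0788 0.17  ] 0.07095798047272518
R [ 0.4606 -0.2094  0.046 ] 0.11805496277656276 0.11804902323285436 [-22.1564 -20.9138]
[[ 0.4727 -0.1803  0.17  ]
 [ 0.4478 -0.2494  0.17  ]] [ 0.4602 -0.2149  0.17  ] 0.07350945379386942
[[ 0.7355  0.1667  0.    ]
 [ 0.608  -0.412   0.    ]] -12.42682549808556
[[ 0.7314  0.1629  0.03  ]
 [ 0.6079 -0.4022  0.03  ]] -12.327787248952497
```

Trays found: left at (0.473, 0.078), yaw about -22°; right at (0.461, -0.211), yaw about -21.5°. The rail's yaw is about -12.4°. Next I'll work out which camera can see the tipped base.

Run:
```python
from h import *
np.set_printoptions(precision=3,suppress=True)
s=robot.get_state(); w=cams.camera('wrist'); T=R.from_euler('xyz',s['tool_rot'],degrees=True)
print('cam in tool',T.inv().apply(w['eye']-s['eef_pos']),w['fx'])
print((T.inv()*R.from_euler('xyz',w['orientation'],degrees=True)).as_matrix())
for n in('scene','top'):
    c=cams.camera(n)
    for nm,o,yaw in(('L',(.473,.078),-22),('R',(.461,-.211),-21.5)):
        Y=R.from_euler('z',yaw,degrees=True)
        for th in(50,55,60,63):
            t=R.from_euler('y',th,degrees=True)
            f=lambda p:np.r_[o,0]+Y.apply(np.array([.059,0,0])+t.apply(np.array(p)-[.059,0,0]))
            q=f([0,0,0]);nn=Y.apply(t.apply([0,0,-1.]));v=c['eye']-q;v/=np.linalg.norm(v)
            print(n,nm,th,'sin',round(nn@v,3),'px',proj(c,[f([.033,0,0]),f([-.033,0,0]),f([0,.033,0]),f([0,-.033,0])]).round(0).tolist(),'bar',f([0,0,.17]))
```

```text
cam in tool [ 0.084  0.001 -0.069] 373.5686120334391
[[ 0.001  0.944  0.329]
 [ 1.    -0.002  0.001]
 [ 0.001  0.329 -0.944]]
scene L 50 sin -0.085 px [[286.0, 302.0], [266.0, 285.0], [269.0, 286.0], [284.0, 302.0]] bar [0.613 0.021 0.154]
scene L 55 sin -0.025 px [[287.0, 301.0], [269.0, 282.0], [271.0, 284.0], [286.0, 300.0]] bar [0.625 0.016 0.146]
scene L 60 sin 0.035 px [[288.0, 300.0], [272.0, 279.0], [273.0, 282.0], [288.0, 298.0]] bar [0.637 0.012 0.136]
scene L 63 sin 0.071 px [[289.0, 300.0], [274.0, 278.0], [274.0, 281.0], [289.0, 297.0]] bar [0.643 0.009 0.13 ]
scene R 50 sin -0.023 px [[407.0, 366.0], [388.0, 349.0], [386.0, 347.0], [409.0, 369.0]] bar [ 0.602 -0.266  0.154]
scene R 55 sin 0.051 px [[408.0, 365.0], [391.0, 346.0], [389.0, 345.0], [412.0, 367.0]] bar [ 0.614 -0.271  0.146]
scene R 60 sin 0.124 px [[409.0, 364.0], [395.0, 343.0], [391.0, 343.0], [414.0, 365.0]] bar [ 0.625 -0.276  0.136]
scene R 63 sin 0.167 px [[409.0, 364.0], [397.0, 341.0], [392.0, 342.0], [415.0, 364.0]] bar [ 0.632 -0.278  0.13 ]
top L 50 sin -0.608 px [[320.0, 274.0], [311.0, 291.0],
[... 152 characters left out ...]
625 0.016 0.146]
top L 60 sin -0.454 px [[320.0, 272.0], [314.0, 285.0], [302.0, 273.0], [332.0, 284.0]] bar [0.637 0.012 0.136]
top L 63 sin -0.405 px [[320.0, 272.0], [314.0, 283.0], [303.0, 272.0], [332.0, 283.0]] bar [0.643 0.009 0.13 ]
top R 50 sin -0.527 px [[454.0, 276.0], [453.0, 294.0], [439.0, 279.0], [469.0, 290.0]] bar [ 0.602 -0.266  0.154]
top R 55 sin -0.449 px [[455.0, 275.0], [455.0, 291.0], [440.0, 277.0], [470.0, 288.0]] bar [ 0.614 -0.271  0.146]
top R 60 sin -0.368 px [[455.0, 274.0], [456.0, 288.0], [441.0, 275.0], [471.0, 286.0]] bar [ 0.625 -0.276  0.136]
top R 63 sin -0.317 px [[455.0, 274.0], [457.0, 286.0], [441.0, 274.0], [471.0, 285.0]] bar [ 0.632 -0.278  0.13 ]
```

The wrist camera can't get in front of the base while a finger holds the bar. The scene camera sees the base at about 60° of tilt, below the 65° limit, so I'll tilt to about 61°. First I'll move the closed fingers behind the left bar.

Request:
arm_command --pt "0 0 -0.014 1.9 -4.3 0 0" --pt "0 0 -0.014 1.9 -4.3 0 0" --pt "0 0 -0.014 1.9 -4.3 0 0" --pt "0 0 -0.014 1.9 -4.3 0 0" --pt "0 0 -0.014 1.9 -4.3 0 0" --pt "0 0 -0.014 1.9 -4.3 0 0" --pt "0 0 -0.014 1.9 -4.3 0 0" --pt "0 0 -0.014 1.9 -4.3 0 0"

```text
clock: 1.1
eef_pos: [0.3317, 0.2986, 0.3021]
tool_rot: [179.8, -0.2, 158.5]
contact_force: [0.8, 0.3, 0.4]
gripper_width: -0.0001
```

Request:
arm_command --pt "0 0 0 2.0 -4.1 0 0" --pt "0 0 0 2.0 -4.1 0 0" --pt "0 0 0 2.0 -4.1 0 0" --pt "0 0 0 2.0 -4.0 0 0" --pt "0 0 -0.01 1.8 -3.5 0 0" --pt "0 0 0 0 0 0 0"

```text
clock: 1.7
eef_pos: [0.4338, 0.0853, 0.3046]
tool_rot: [179.5, 0.1, 157.3]
contact_force: [0.1, -0.9, -0.1]
gripper_width: 0.0001
```

Request:
arm_command --pt "0 0 0 0.2 0.8 -2.0 0" --pt "0 0 0 0 0 -3.0 0" --pt "0 0 0 0 0 -2.6 0" --pt "0 0 0 0 0 -1.0 0" --pt "0 0 0 0 0 0 0"

```text
clock: 2.2
eef_pos: [0.4365, 0.0947, 0.218]
tool_rot: [179.2, 0.3, 157.2]
contact_force: [-0.4, -0.2, 0.3]
gripper_width: 0.0003
```

```bash
cat >> h.py <<'E'
BAR={'L':(.4732,.0783,-22.),'R':(.4602,-.2125,-21.5)}
def rel(k):
    s=robot.get_state();b=BAR[k];a=np.radians(b[2]);d=s['eef_pos'][:2]-b[:2]
    u=np.array([np.cos(a),np.sin(a)]);v=np.array([-u[1],u[0]])
    print(s['clock'],'along %.1f left %.1f tip z %.1f mm'%(d@u*1e3,d@v*1e3,s['eef_pos'][2]*1e3-73),'F along %.2f z %.2f'%(s['contact_force'][:2]@u,s['contact_force'][2]),s['qpos'].round(0))
    xb=.021+d@u  # bar advance if touching
    print('tilt if touching',109.1-np.degrees(np.arccos((xb-.059)/.18)))
E
python3 - <<'E'
from h import *
rel('L')
w=shot('wrist','w1.png')['image'];s=shot('scene')['image'][180:420,180:500]
cv2.imwrite('pics/m1.png',np.hstack([cv2.resize(w,(400,300)),cv2.resize(s,(400,300))])[:,:,::-1])
E
```

```text
2.2 along -40.2 left 1.4 tip z 145.0 mm F along -0.33 z 0.28 [-34.  12.  19. 124.  -6.  44.  56.]
tilt if touching -6.64733946071766
```

View pics/m1.png

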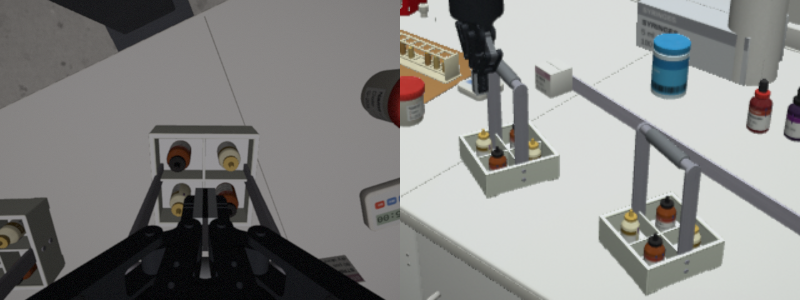

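Wrist view: the fingers sit behind the left bar, centred between the uprights. Scene view: both carriers are upright. Pushing gently.

Request:
arm_command --pt "0 0 0 0.93 -0.38 0 0" --pt "0 0 0 0.93 -0.38 0 0" --pt "0 0 0 0.93 -0.38 0 0" --pt "0 0 0 0.93 -0.38 0 0" --pt "0 0 0 0.93 -0.38 0 0" --pt "0 0 0 0.93 -0.38 0 0" --pt "0 0 0 0.93 -0.38 0 0" --pt "0 0 0 0 0 0 0"

```text
clock: 3.1
eef_pos: [0.5096, 0.0664, 0.223]
tool_rot: [178.8, 0.5, 157.2]
contact_force: [-2.7, 1.3, 1.1]
gripper_width: -0.0004
```

Run:
```python
from h import *
rel('L')
w=shot('wrist')['image'];s=shot('scene')['image'][180:420,180:500]
cv2.imwrite('pics/m2.png',np.hstack([cv2.resize(w,(400,300)),cv2.resize(s,(400,300))])[:,:,::-1])
```

```text
3.1 along 38.2 left 2.6 tip z 150.0 mm F along -3.02 z 1.12 [-28.  17.  20. 116.  -9.  47.  64.]
tilt if touching 19.17011313788271
```

View pics/m2.png

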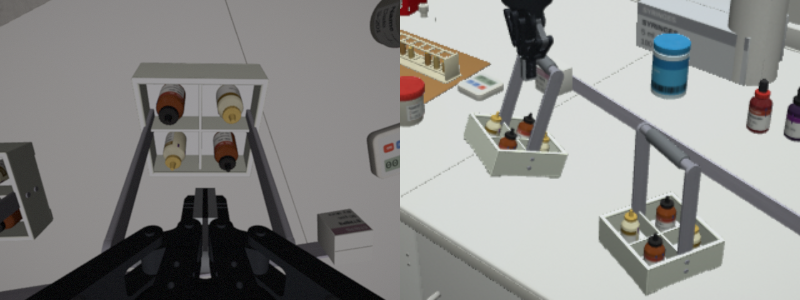

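Tilt is about 19° and symmetric, with 3 N of push. Continuing.

Request:
arm_command --pt "0 0 0 0.93 -0.38 -0.2 0" --pt "0 0 0 0.93 -0.38 -0.2 0" --pt "0 0 0 0.93 -0.38 -0.2 0" --pt "0 0 0 0.93 -0.38 -0.3 0" --pt "0 0 0 0.93 -0.38 -0.3 0" --pt "0 0 0 0.93 -0.38 -0.4 0" --pt "0 0 0 0.75 -0.3 -0.4 0" --pt "0 0 0 0.6 -0.24 -0.4 0"

```text
clock: 4.0
eef_pos: [0.5834, 0.0365, 0.1971]
tool_rot: [178.8, 0.5, 157.3]
contact_force: [-1.5, -0.4, 0.7]
gripper_width: 0.0
```

```bash
python3 -c "
from h import *
rel('L')"
```

```text
4.0 along 117.8 left 2.6 tip z 124.1 mm F along -1.21 z 0.72 [-22.  25.  19. 108. -12.  47.  71.]
tilt if touching 45.42855558008027
```

Request:
arm_command --pt "0 0 0 0.6 -0.24 -0.2 0" --pt "0 0 0 0.55 -0.22 -0.2 0" --pt "0 0 0 0.5 -0.2 -0.2 0" --pt "0 0 0 0.45 -0.18 -0.2 0" --pt "0 0 0 0.4 -0.16 -0.2 0" --pt "0 0 0 0.35 -0.14 -0.2 0" --pt "0 0 0 0.3 -0.12 -0.2 0" --pt "0 0 0 0.2 -0.08 0 0"

```text
clock: 4.8
eef_pos: [0.6171, 0.0224, 0.1786]
tool_rot: [179.0, 0.1, 157.3]
contact_force: [-1.4, 0.5, -1.7]
gripper_width: -0.0003
```

Run:
```python
from h import *
rel('L')
w=shot('wrist')['image'];s=shot('scene','sL.png')['image'][230:330,220:340]
cv2.imwrite('pics/m3.png',np.hstack([cv2.resize(w,(320,240)),cv2.resize(s,(288,240),interpolation=cv2.INTER_CUBIC)])[:,:,::-1])
```

```text
4.8 along 154.4 left 2.1 tip z 105.6 mm F along -1.51 z -1.74 [-20.  30.  19. 104. -14.  48.  73.]
tilt if touching 59.37043463740071
```

View pics/m3.png

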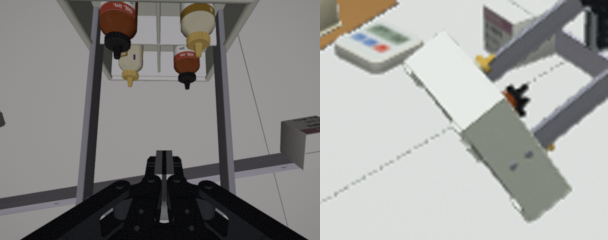

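Left carrier at about 59°: the base is still edge-on from the scene camera, with only its edge visible. I'll add about 2–3°, still under the limit.

Request:
arm_command --pt "0 0 0 0.25 -0.1 -0.1 0" --pt "0 0 0 0.25 -0.1 -0.1 0" --pt "0 0 0 0.2 -0.08 -0.1 0" --pt "0 0 0 0 0 0 0"

```text
clock: 5.3
eef_pos: [0.6253, 0.0195, 0.1764]
tool_rot: [179.0, 0.2, 157.3]
contact_force: [-1.7, 0.8, -0.1]
gripper_width: -0.0
```

Run:
```python
from h import *
rel('L')
s=shot('scene','sL2.png')['image'][240:330,230:330]
cv2.imwrite('pics/m4.png',cv2.resize(s,(600,540),interpolation=cv2.INTER_NEAREST)[:,:,::-1])
```

```text
5.3 along 163.0 left 2.5 tip z 103.4 mm F along -1.90 z -0.13 [-19.  30.  19. 103. -14.  48.  74.]
tilt if touching 63.0874505102555
```

View pics/m4.png

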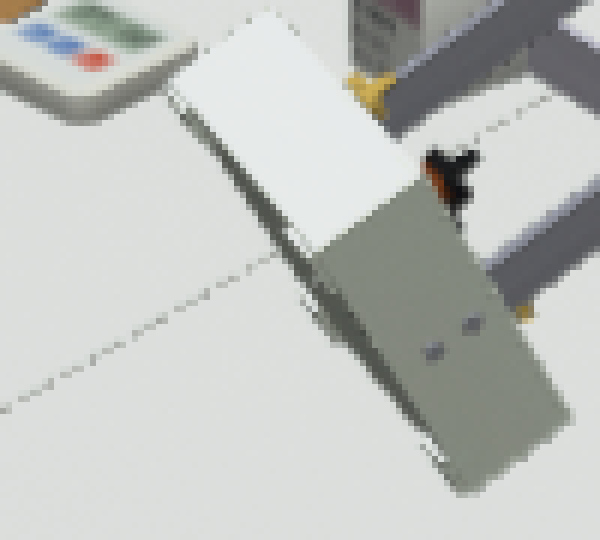

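The base now shows as a dark strip about 3 px wide. I'll compare it with the other carrier's. Letting it down with the finger going back slowly.

Request:
arm_command --pt "0 0 0 -0.3 0.12 0.2 0" --pt "0 0 0 -0.45 0.18 0.3 0" --pt "0 0 0 -0.6 0.24 0.4 0" --pt "0 0 0 -0.75 0.3 0.4 0" --pt "0 0 0 -0.85 0.34 0.4 0" --pt "0 0 0 -0.9 0.37 0.4 0" --pt "0 0 0 -0.9 0.37 0.4 0" --pt "0 0 0 -0.9 0.37 0.4 0"

```text
clock: 6.15
eef_pos: [0.5648, 0.0444, 0.2094]
tool_rot: [178.8, 0.3, 157.3]
contact_force: [-1.5, 1.7, -0.5]
gripper_width: -0.0001
```

```bash
python3 -c "
from h import *
rel('L')"
```

```text
6.15 along 97.6 left 2.9 tip z 136.4 mm F along -1.99 z -0.54 [-24.  23.  20. 110. -11.  48.  69.]
tilt if touching 38.4487903237343
```

Request:
arm_command --pt "0 0 0 -0.9 0.37 0.3 0" --pt "0 0 0 -0.9 0.37 0.3 0" --pt "0 0 0 -0.9 0.37 0.3 0" --pt "0 0 0 -0.85 0.34 0.2 0" --pt "0 0 0 -0.75 0.3 0.1 0" --pt "0 0 0 -0.7 0.28 0 0" --pt "0 0 0 -0.65 0.26 0 0" --pt "0 0 0 -0.6 0.24 0 0"

```text
clock: 6.95
eef_pos: [0.4943, 0.0732, 0.2216]
tool_rot: [178.9, 0.1, 157.4]
contact_force: [-1.4, 0.6, -1.2]
gripper_width: -0.0
```

Request:
arm_command --pt "0 0 0 -0.55 0.22 0 0" --pt "0 0 0 -0.5 0.2 0 0" --pt "0 0 0 -0.45 0.18 0 0" --pt "0 0 0 -0.4 0.16 0 0" --pt "0 0 0 -0.35 0.14 0 0" --pt "0 0 0 -0.3 0.12 0 0" --pt "0 0 0 -0.3 0.12 0 0" --pt "0 0 0 -0.3 0.12 0 0"

```text
clock: 7.75
eef_pos: [0.4601, 0.0866, 0.2214]
tool_rot: [178.9, 0.1, 157.4]
contact_force: [-1.4, 0.8, -0.3]
gripper_width: -0.0003
```

```bash
python3 -c "
from h import *
rel('L')"
```

```text
7.75 along -15.3 left 2.7 tip z 148.4 mm F along -1.58 z -0.28 [-32.  13.  19. 121.  -7.  45.  59.]
tilt if touching 1.8826305095359714
```

Request:
arm_command --pt "0 0 0 -0.25 0.1 0 0" --pt "0 0 0 -0.25 0.1 0 0" --pt "0 0 0 -0.25 0.1 0 0" --pt "0 0 0 -0.3 0.12 0 0" --pt "0 0 0 -0.5 0.2 0 0" --pt "0 0 0 -0.8 0.32 0 0" --pt "0 0 0 -0.8 0.3 1 0" --pt "0 0 0 0 0 2.5 0"

```text
clock: 8.55
eef_pos: [0.4264, 0.0988, 0.2568]
tool_rot: [179.0, 0.2, 157.3]
contact_force: [-0.5, -0.3, 0.4]
gripper_width: -0.0
```

Run:
```python
from h import *
rel('L')
a=cv2.imread('pics/top0.png').astype(int)
c=shot('top','top1.png');
i=c['image'][150:350,240:540,::-1]
cv2.imwrite('pics/crop1.png',cv2.resize(i,None,fx=2.66667,fy=2.66667,interpolation=cv2.INTER_CUBIC))
```

```text
8.55 along -51.1 left 1.5 tip z 183.8 mm F along -0.31 z 0.39 [-36.   7.  19. 123.  -4.  50.  53.]
tilt if touching -10.577111739047083
```

View pics/crop1.png

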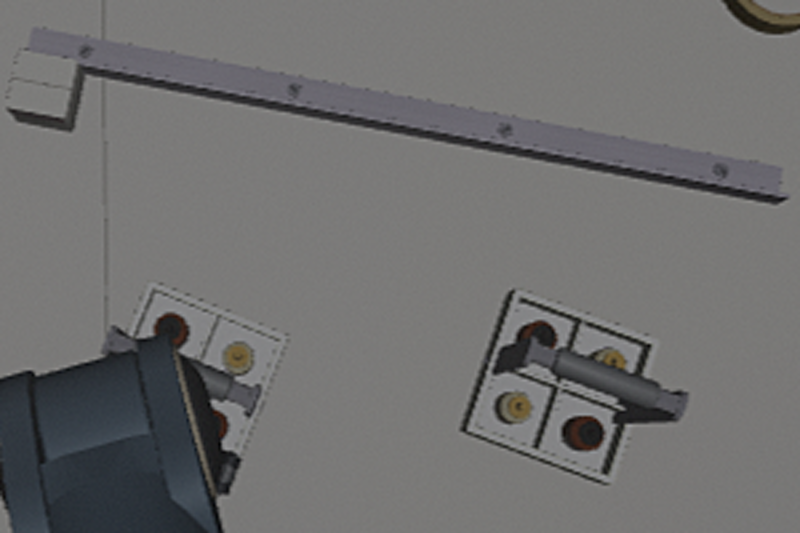

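The left carrier is back on its base with its corners at the same pixels, (152,284) and (288,335). On to the right one.

Request:
arm_command --pt "0 0 0 0 0 3.2 0" --pt "0 0 0 0.8 -3.0 1.0 0" --pt "0 0 0 0.8 -4.5 0 0" --pt "0 0 0 0 -4.5 0 0" --pt "0 0 0 0 -4.5 0 0" --pt "0 0 0 -0.8 -4.5 0 0" --pt "0 0 0 -0.8 -4.5 0 0" --pt "0 0 0 -0.8 -4.0 0 0"

```text
clock: 9.4
eef_pos: [0.42, -0.1974, 0.3143]
tool_rot: [178.0, 1.5, 158.4]
contact_force: [-0.6, -0.2, 0.0]
gripper_width: -0.0002
```

```bash
python3 -c "
from h import *
rel('R')"
```

```text
9.4 along -43.0 left -0.7 tip z 241.3 mm F along -0.47 z 0.00 [-12.   6.  37. 117.  -6.  57.  96.]
tilt if touching -7.632263991378778
```

Request:
arm_command --pt "-0.012 0.018 0 0 0 -2.0 0" --pt "-0.011 0.018 0 0 0 -3.0 0" --pt "0 0 0 0 0 -2.5 0" --pt "0 0 0 0 0 -1.6 0" --pt "0 0 0 0 0 -0.5 0" --pt "0 0 0 0 0 0 0"

```text
clock: 10.0
eef_pos: [0.4178, -0.2042, 0.2211]
tool_rot: [179.9, 0.7, 157.6]
contact_force: [-0.2, 0.1, 0.4]
gripper_width: -0.0004
```

Request:
arm_command --pt "0 0 0 0.93 -0.37 0 0" --pt "0 0 0 0.93 -0.37 0 0" --pt "0 0 0 0.93 -0.37 0 0" --pt "0 0 0 0.93 -0.37 0 0" --pt "0 0 0 0.93 -0.37 0 0" --pt "0 0 0 0.93 -0.37 0 0" --pt "0 0 0 0.93 -0.37 0 0" --pt "0 0 0 0 0 0 0"

```text
clock: 10.8
eef_pos: [0.4906, -0.2323, 0.2246]
tool_rot: [179.8, 1.0, 157.7]
contact_force: [-1.5, 0.6, 1.8]
gripper_width: 0.0002
```

```bash
python3 -c "
from h import *
rel('R')"
```

```text
10.8 along 35.5 left -7.3 tip z 151.6 mm F along -1.59 z 1.77 [ -6.  21.  34. 113. -16.  49. 104.]
tilt if touching 18.31409640617943
```

Request:
arm_command --pt "0 0 0 0.93 -0.36 -0.2 0" --pt "0 0 0 0.93 -0.36 -0.2 0" --pt "0 0 0 0.93 -0.36 -0.2 0" --pt "0 0 0 0.93 -0.36 -0.3 0" --pt "0 0 0 0.93 -0.36 -0.3 0" --pt "0 0 0 0.93 -0.36 -0.4 0" --pt "0 0 0 0.75 -0.3 -0.4 0" --pt "0 0 0 0.6 -0.24 -0.4 0"

```text
clock: 11.6
eef_pos: [0.5662, -0.2617, 0.1983]
tool_rot: [179.8, 1.0, 157.8]
contact_force: [-0.9, 1.3, 1.4]
gripper_width: -0.0002
```

Request:
arm_command --pt "0 0 0 0.6 -0.24 -0.2 0" --pt "0 0 0 0.55 -0.21 -0.2 0" --pt "0 0 0 0.5 -0.2 -0.2 0" --pt "0 0 0 0.45 -0.18 -0.2 0" --pt "0 0 0 0.4 -0.16 -0.2 0" --pt "0 0 0 0.3 -0.12 -0.2 0" --pt "0 0 0 0.25 -0.1 -0.2 0" --pt "0 0 0 0 0 0 0"

```text
clock: 12.4
eef_pos: [0.5981, -0.2743, 0.1807]
tool_rot: [179.8, 0.7, 157.8]
contact_force: [-1.3, 0.8, -1.1]
gripper_width: 0.0001
```

```bash
python3 -c "
from h import *
rel('R')"
```

```text
12.4 along 151.0 left -7.0 tip z 107.7 mm F along -1.51 z -1.13 [ -0.  35.  31.  99. -22.  52. 107.]
tilt if touching 57.98385183361374
```

Adding about 9 mm, to roughly 61°.

Request:
arm_command --pt "0 0 0 0.25 -0.1 -0.1 0" --pt "0 0 0 0.25 -0.1 -0.1 0" --pt "0 0 0 0.25 -0.1 -0.1 0" --pt "0 0 0 0 0 0 0"

```text
clock: 12.8
eef_pos: [0.6062, -0.2774, 0.1778]
tool_rot: [179.8, 0.8, 157.8]
contact_force: [-0.6, 0.3, -0.5]
gripper_width: 0.0003
```

Run:
```python
from h import *
rel('R')
s=shot('scene','sR.png')['image'][305:395,350:450]
l=cv2.imread('pics/sL2.png')[240:330,230:330]
f=lambda i:cv2.resize(i,(400,360),interpolation=cv2.INTER_NEAREST)
cv2.imwrite('pics/m5.png',np.hstack([f(l),f(s[:,:,::-1])]))
```

```text
12.8 along 159.6 left -6.9 tip z 104.8 mm F along -0.69 z -0.47 [  0.  36.  30.  98. -22.  52. 107.]
tilt if touching 61.61766857808463
```

View pics/m5.png

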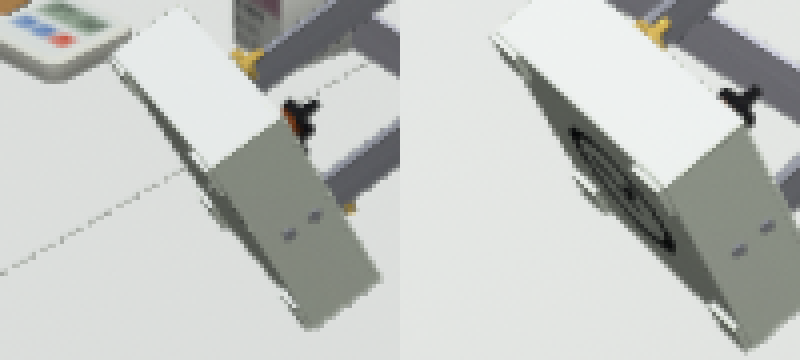

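The right carrier's base clearly shows the black ring with tick at about (620,190). The left one's strip was plain shaded grey, so the right carrier is the stamped one. Letting it down.

Request:
arm_command --pt "0 0 0 -0.3 0.12 0.2 0" --pt "0 0 0 -0.45 0.18 0.3 0" --pt "0 0 0 -0.6 0.24 0.4 0" --pt "0 0 0 -0.75 0.3 0.4 0" --pt "0 0 0 -0.85 0.33 0.4 0" --pt "0 0 0 -0.9 0.36 0.4 0" --pt "0 0 0 -0.9 0.36 0.4 0" --pt "0 0 0 -0.9 0.36 0.4 0"

```text
clock: 13.65
eef_pos: [0.5448, -0.2531, 0.2103]
tool_rot: [179.7, 0.8, 157.7]
contact_force: [-1.6, 0.5, -1.0]
gripper_width: 0.0001
```

Request:
arm_command --pt "0 0 0 -0.9 0.36 0.3 0" --pt "0 0 0 -0.9 0.36 0.3 0" --pt "0 0 0 -0.9 0.36 0.3 0" --pt "0 0 0 -0.85 0.33 0.2 0" --pt "0 0 0 -0.75 0.3 0.1 0" --pt "0 0 0 -0.7 0.28 0 0" --pt "0 0 0 -0.65 0.26 0 0" --pt "0 0 0 -0.6 0.24 0 0"

```text
clock: 14.45
eef_pos: [0.4748, -0.2254, 0.223]
tool_rot: [179.7, 0.7, 157.7]
contact_force: [-1.4, -0.1, -0.8]
gripper_width: -0.0002
```

Request:
arm_command --pt "0 0 0 -0.55 0.22 0 0" --pt "0 0 0 -0.5 0.2 0 0" --pt "0 0 0 -0.45 0.18 0 0" --pt "0 0 0 -0.4 0.16 0 0" --pt "0 0 0 -0.35 0.14 0 0" --pt "0 0 0 -0.3 0.12 0 0" --pt "0 0 0 -0.3 0.12 0 0" --pt "0 0 0 -0.3 0.12 0 0"

```text
clock: 15.25
eef_pos: [0.4405, -0.2118, 0.2228]
tool_rot: [179.7, 0.7, 157.7]
contact_force: [-1.1, -0.4, -1.2]
gripper_width: 0.0002
```

Request:
arm_command --pt "0 0 0 -0.25 0.1 0 0" --pt "0 0 0 -0.25 0.1 0 0" --pt "0 0 0 -0.25 0.1 0 0" --pt "0 0 0 -0.25 0.1 0 0" --pt "0 0 0 -0.25 0.1 0 0" --pt "0 0 0 -0.4 0.16 0 0" --pt "0 0 0 -0.6 0.24 0 0" --pt "0 0 0 -0.6 0.24 0 0"

```text
clock: 16.05
eef_pos: [0.4127, -0.2008, 0.2244]
tool_rot: [179.7, 1.1, 157.7]
contact_force: [-0.6, 0.0, -0.2]
gripper_width: -0.0003
```

Run:
```python
from h import *
rel('R')
c=shot('top','top2.png');
a=cv2.imread('pics/top0.png')[:,:,::-1].astype(int);d=np.abs(c['image'].astype(int)-a).max(2)
print('changed px near R far half',[(y,int((d[y:y+8,420:500]>25).sum())) for y in range(255,335,8)])
```

```text
16.05 along -48.4 left -6.5 tip z 151.4 mm F along -0.57 z -0.17 [-10.  13.  36. 123. -11.  45. 101.]
tilt if touching -9.602080574137887
changed px near R far half [(255, 0), (263, 0), (271, 0), (279, 19), (287, 106), (295, 226), (303, 317), (311, 375), (319, 348), (327, 325)]
```

The far half of the tray is unchanged, so it came down in place. Now I'll go low behind its near face, fingers slightly open and parallel to the rail. The two fingertips should square it up during the push, which needs about 127 mm along the rail normal.

Request:
arm_command --pt "0 0 0.06 -1.4 -0.3 0 4.0" --pt "0 0 0.06 -1.4 -0.3 0 4.0" --pt "0 0 0.053 -1.3 -0.3 0 4.0" --pt "0 0 0 0 0 0 4.0"

```text
clock: 16.5
eef_pos: [0.3684, -0.2087, 0.2242]
tool_rot: [179.6, 1.0, 168.0]
contact_force: [0.1, -0.6, -0.2]
gripper_width: 0.0402
```

```bash
cat >> h.py <<'E'
def rr():
    s=robot.get_state();n=np.array([.9765,-.2152]);t=np.array([.2152,.9765]);p=s['eef_pos']
    T=R.from_euler('xyz',s['tool_rot'],degrees=True);z=T.apply([0,0,1]);tip=p+.07*z
    print(s['clock'],'TCP n %.1f t %.1f z %.1f'%(p[:2]@n*1e3,p[:2]@t*1e3,p[2]*1e3),'tip n %.1f t %.1f'%(tip[:2]@n*1e3,tip[:2]@t*1e3),'yaw %.1f'%s['tool_rot'][2],'upright turn',np.cross(z,[0,0,-1]).round(3),'Fn %.2f Ft %.2f Fz %.2f'%(s['contact_force'][:2]@n,s['contact_force'][:2]@t,s['contact_force'][2]),'w',s['gripper_width'],s['qpos'].round(0))
E
python3 -c "
from h import *
rr()"
```

```text
16.5 TCP n 404.7 t -124.5 z 224.2 tip n 405.9 t -124.1 yaw 168.0 upright turn [-0.002  0.019  0.   ] Fn 0.28 Ft -0.58 Fz -0.22 w 0.04016880313729234 [ -7.   9.  35. 127.  -9.  44. 112.]
```

Request:
arm_command --pt "0 0.009 0 0 0 -2.5 4.0" --pt "0 0.009 0 0 0 -2.5 4.0" --pt "0 0 0 0 0 -2.5 4.0" --pt "0 0 0 0 0 -2.5 4.0" --pt "0 0 0 0 0 -2.0 4.0" --pt "0 0 0 0 0 -1.0 4.0" --pt "0 0 0 0 0 0 4.0"

```text
clock: 17.2
eef_pos: [0.3745, -0.2084, 0.0911]
tool_rot: [179.9, 0.6, 167.8]
contact_force: [-0.2, 0.4, -0.0]
gripper_width: 0.0401
```

Run:
```python
from h import *
rr()
w=shot('wrist')['image'];s=shot('scene')['image'][240:420,280:520]
cv2.imwrite('pics/m6.png',np.hstack([cv2.resize(w,(400,300)),cv2.resize(s,(400,300))])[:,:,::-1])
```

```text
17.2 TCP n 410.5 t -122.9 z 91.1 tip n 411.2 t -122.7 yaw 167.8 upright turn [0.    0.011 0.   ] Fn -0.24 Ft 0.37 Fz -0.02 w 0.04005640791856776 [  3.  25.  25. 132. -25.  26. 126.]
```

View pics/m6.png

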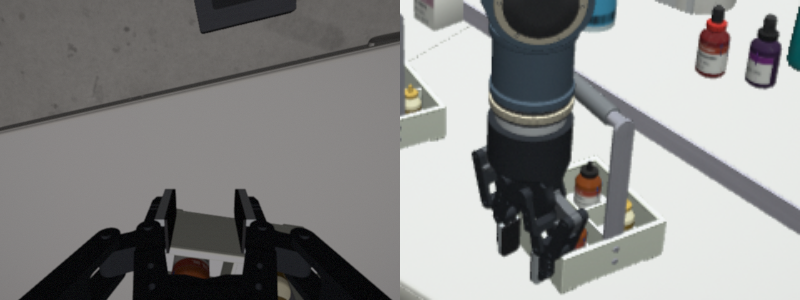

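Both fingertips stand just behind the near face of the right carrier, with the arm clear of the bar. Pushing along the rail normal.

Request:
arm_command --pt "0 0.01 0 0.5 -0.11 0 4.0" --pt "0 0 0 0.5 -0.11 0 4.0" --pt "0 0 0 0.5 -0.11 0 4.0" --pt "0 0 0 0.5 -0.11 0 4.0" --pt "0 0 0 0.6 -0.13 0 4.0" --pt "0 0 0 0.6 -0.13 0 4.0" --pt "0 0 0 0.6 -0.13 0 4.0" --pt "0 0 0 0.6 -0.13 0 4.0"

```text
clock: 18.1
eef_pos: [0.4194, -0.2191, 0.0942]
tool_rot: [180.0, -0.1, 167.6]
contact_force: [-6.3, 0.4, 2.8]
gripper_width: 0.0397
```

```bash
python3 -c "
from h import *
rr()"
```

```text
18.1 TCP n 456.7 t -123.7 z 94.2 tip n 456.6 t -123.6 yaw 167.6 upright turn [-0.001 -0.001 -0.   ] Fn -6.29 Ft -0.96 Fz 2.75 w 0.03974235594039993 [  1.  28.  26. 126. -24.  31. 124.]
```

Request:
arm_command --pt "0 0 0 0.7 -0.15 -0.07 4.0" --pt "0 0 0 0.7 -0.15 -0.07 4.0" --pt "0 0 0 0.7 -0.15 -0.07 4.0" --pt "0 0 0 0.7 -0.15 -0.07 4.0" --pt "0 0 0 0.7 -0.15 -0.07 4.0" --pt "0 0 0 0.7 -0.15 -0.07 4.0" --pt "0 0 0 0.7 -0.15 -0.07 4.0" --pt "0 0 0 0.6 -0.13 -0.05 4.0"

```text
clock: 18.9
eef_pos: [0.4608, -0.2257, 0.0881]
tool_rot: [179.0, -2.6, 168.1]
contact_force: [-10.2, 1.2, 8.8]
gripper_width: 0.0401
```

Run:
```python
from h import *
rr()
c=shot('top','top3.png');i=c['image'][150:310,380:540,::-1]
s=shot('scene')['image'][200:400,300:500,::-1]
cv2.imwrite('pics/m7.png',np.hstack([cv2.resize(x,(400,400),interpolation=cv2.INTER_CUBIC) for x in(i,s)]))
```

```text
18.9 TCP n 498.5 t -121.2 z 88.1 tip n 495.3 t -120.0 yaw 168.1 upright turn [-0.027 -0.041 -0.   ] Fn -10.17 Ft -1.01 Fz 8.82 w 0.04006275445943142 [  1.  32.  26. 119. -24.  36. 123.]
```

View pics/m7.png

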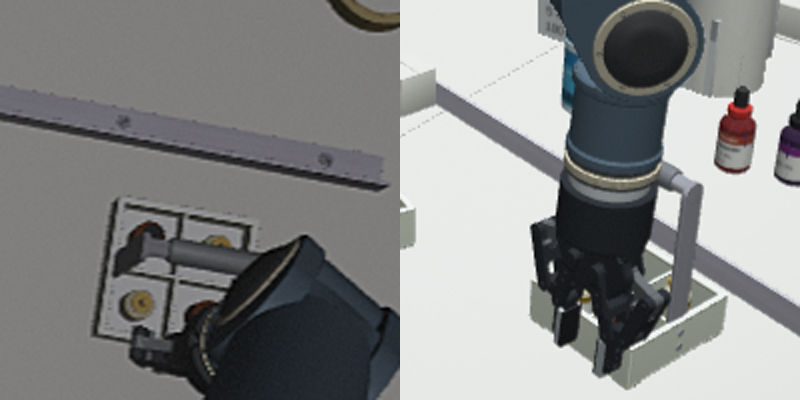

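The tray now lies parallel to the rail: both slopes are about 10°. The tool has leaned 2.6° and presses down a little through friction on the face, so I'll unload and straighten it before going on.

Request:
arm_command --pt "0 0 0 -0.3 0.06 0.1 4.0" --pt "-0.013 -0.02 0 -0.3 0.06 0.3 4.0" --pt "-0.013 -0.02 0 0 0 0.3 4.0" --pt "0 0 0 0 0 0 4.0"

```text
clock: 19.4
eef_pos: [0.4596, -0.2249, 0.0965]
tool_rot: [-179.8, 0.7, 168.2]
contact_force: [-1.8, 0.0, -1.2]
gripper_width: 0.0401
```

Run:
```python
from h import *
rr()
c=cams.camera('top')
p=ray(c,[(428,228.8),(484.8,238.8)],.046)
n=np.array([.9765,-.2152]);t=np.array([.2152,.9765])
print(p,p[:,:2]@n,p[:,:2]@t)
# gap measure by edges: tray top far edge and rail
```

```text
19.4 TCP n 497.2 t -120.7 z 96.5 tip n 498.1 t -120.9 yaw 168.2 upright turn [0.006 0.011 0.   ] Fn -1.73 Ft -0.38 Fz -1.21 w 0.04006716195025729 [  1.  30.  26. 121. -24.  33. 123.]
[[ 0.60050637 -0.17118718  0.046     ]
 [ 0.57597662 -0.28952219  0.046     ]] [0.62323395 0.62474635] [-0.03793532 -0.15876825]
```

Request:
arm_command --pt "0 0 0 0.6 -0.13 0 4.0" --pt "0 0 0 0.6 -0.13 0 4.0" --pt "0 0 0 0.6 -0.13 0 4.0" --pt "-0.002 -0.002 0 0.6 -0.13 0 4.0" --pt "-0.002 -0.002 0 0.6 -0.13 0 4.0" --pt "-0.002 -0.002 0 0.6 -0.13 0 4.0" --pt "-0.002 -0.002 0 0.5 -0.11 0 4.0" --pt "-0.002 -0.002 0 0.4 -0.09 0 4.0"

```text
clock: 20.25
eef_pos: [0.4806, -0.2289, 0.0937]
tool_rot: [179.5, -2.2, 168.3]
contact_force: [-9.1, 3.6, 8.2]
gripper_width: 0.0404
```

```bash
python3 -c "
from h import *
rr()"
```

```text
20.25 TCP n 518.5 t -120.1 z 93.7 tip n 515.8 t -119.5 yaw 168.3 upright turn [-0.016 -0.036 -0.   ] Fn -9.69 Ft 1.57 Fz 8.16 w 0.04038999179050773 [  0.  33.  27. 117. -24.  38. 122.]
```

Friction has jammed the fingers downward on the face (Fz 8 N). I'll back off, straighten, then push with a slight upward feed and lean compensation.

Request:
arm_command --pt "0 0 0 -0.4 0.08 0 4.0" --pt "-0.005 -0.01 0 -0.4 0.08 0 4.0" --pt "0 0 0 0 0 -0.2 4.0" --pt "0 0 0 0 0 0 4.0"

```text
clock: 20.65
eef_pos: [0.4736, -0.2274, 0.0918]
tool_rot: [179.8, -1.4, 168.3]
contact_force: [1.0, 0.2, 0.2]
gripper_width: 0.04
```

```bash
python3 -c "
from h import *
rr(); print(robot.get_state()['ft_torque'])"
```

```text
20.65 TCP n 511.4 t -120.1 z 91.8 tip n 509.7 t -119.9 yaw 168.3 upright turn [-0.009 -0.023 -0.   ] Fn 0.93 Ft 0.43 Fz 0.23 w 0.03996231273815754 [  1.  32.  27. 118. -24.  36. 122.]
[-0.00878962 -0.0160673   0.00480605]
```

Request:
arm_command --pt "0 0 0 0.5 -0.11 0 4.0" --pt "0 0 0 0.5 -0.11 0.05 4.0" --pt "-0.002 -0.005 0 0.5 -0.11 0.08 4.0" --pt "-0.002 -0.005 0 0.5 -0.11 0.08 4.0"

```text
clock: 21.05
eef_pos: [0.4926, -0.231, 0.0926]
tool_rot: [179.8, -1.1, 168.3]
contact_force: [-2.2, 0.4, -2.8]
gripper_width: 0.0399
```

```bash
python3 -c "
from h import *
rr(); print(robot.get_state()['ft_torque'])"
```

```text
21.05 TCP n 530.7 t -119.6 z 92.6 tip n 529.3 t -119.4 yaw 168.3 upright turn [-0.008 -0.019 -0.   ] Fn -2.27 Ft -0.05 Fz -2.80 w 0.03992474548695788 [  1.  33.  27. 116. -24.  37. 122.]
[0.04656111 0.54404322 0.04400856]
```

Much better: 2 N and full motion. Going on.

Request:
arm_command --pt "-0.002 -0.005 0 0.5 -0.11 0.05 4.0" --pt "-0.002 -0.005 0 0.5 -0.11 0.05 4.0" --pt "-0.002 -0.005 0 0.5 -0.11 0.05 4.0" --pt "-0.002 -0.005 0 0.4 -0.09 0.05 4.0"

```text
clock: 21.45
eef_pos: [0.5112, -0.2347, 0.0936]
tool_rot: [179.9, -0.2, 168.3]
contact_force: [-11.2, 2.0, 5.0]
gripper_width: 0.0403
```

Run:
```python
from h import *
rr()
c=shot('top','top4.png');g=cv2.GaussianBlur(cv2.cvtColor(c['image'],cv2.COLOR_RGB2GRAY),(3,3),0).astype(int)
n=np.array([.9765,-.2152]);t=np.array([.2152,.9765])
# sample profile along n at rim height for several t
for tt in(-.05,-.07,-.09,-.12,-.14):
    ns=np.arange(.625,.70,.0025);P=np.c_[ns[:,None]*n+tt*t,np.full(len(ns),.046)]
    q=proj(c,P);v=cv2.remap(g.astype(np.float32),q[:,0].astype(np.float32)[None],q[:,1].astype(np.float32)[None],1)[0]
    print(tt,v.astype(int).tolist())
```

```text
21.45 TCP n 549.7 t -119.1 z 93.6 tip n 549.5 t -119.1 yaw 168.3 upright turn [-0.002 -0.003 -0.   ] Fn -11.37 Ft -0.41 Fz 5.04 w 0.04033078522200927 [  1.  34.  26. 114. -24.  37. 121.]
-0.05 [38, 38, 38, 38, 37, 37, 40, 43, 54, 80, 110, 132, 140, 139, 139, 141, 129, 84, 57, 84, 127, 135, 119, 109, 110, 110, 110, 111, 111, 110]
-0.07 [139, 138, 119, 84, 54, 43, 54, 75, 87, 88, 88, 81, 56, 36, 65, 117, 128, 91, 60, 76, 121, 133, 111, 105, 108, 109, 109, 110, 109, 107]
-0.09 [58, 57, 61, 61, 54, 44, 52, 66, 77, 87, 92, 86, 74, 64, 63, 66, 65, 61, 55, 70, 121, 138, 118, 105, 107, 108, 108, 109, 108, 107]
-0.12 [140, 134, 100, 63, 49, 46, 54, 66, 77, 88, 91, 83, 72, 70, 96, 130, 134, 95, 58, 67, 111, 132, 114, 102, 108, 110, 109, 109, 108, 107]
-0.14 [17, 20, 36, 64, 81, 65, 56, 67, 77, 85, 87, 82, 70, 69, 104, 131, 130, 99, 59, 58, 104, 137, 125, 110, 108, 109, 109, 109, 108, 107]
```

The image profile shows about 10 mm of gap left, parallel within 0.7°. I'll release the vertical load and push the rest in small steps.

Request:
arm_command --pt "0 0 0 -0.4 0.08 0 4.0" --pt "0 0 0 -0.3 0.06 -0.3 4.0" --pt "0 0 0 0 0 -0.2 4.0" --pt "0 0 0 0.4 -0.09 0 4.0" --pt "0 0 0 0.4 -0.09 0.05 4.0" --pt "-0.002 -0.004 0 0.3 -0.07 0.08 4.0" --pt "-0.002 -0.004 0 0.3 -0.07 0.08 4.0" --pt "-0.002 -0.004 0 0.2 -0.04 0.08 4.0"

```text
clock: 22.3
eef_pos: [0.5115, -0.2356, 0.0903]
tool_rot: [179.8, -0.7, 168.2]
contact_force: [-4.1, 0.8, -1.7]
gripper_width: 0.04
```

```bash
cat >> h.py <<'E'
def gap():
    c=cams.camera('top');g=cv2.GaussianBlur(cv2.cvtColor(c['image'],cv2.COLOR_RGB2GRAY),(3,3),0).astype(np.float32)
    n=np.array([.9765,-.2152]);t=np.array([.2152,.9765])
    for tt in(-.05,-.065,-.12,-.135,-.15):
        ns=np.arange(.655,.70,.0005);P=np.c_[ns[:,None]*n+tt*t,np.full(len(ns),.046)]
        q=proj(c,P).astype(np.float32);v=cv2.remap(g,q[None,:,0],q[None,:,1],cv2.INTER_LINEAR)[0]
        k=v[12:52].argmin()+12; a=k-next((j for j in range(k) if v[k-j]>95),0); b=k+next((j for j in range(len(v)-k) if v[k+j]>95),0)
        print(tt,'tray %.4f rail %.4f dark %.4f min %d'%(ns[a],ns[b],ns[b]-ns[a],v[k]))
E
python3 -c "
from h import *
rr(); gap()"
```

```text
22.3 TCP n 550.2 t -120.0 z 90.3 tip n 549.3 t -119.7 yaw 168.2 upright turn [-0.007 -0.011 -0.   ] Fn -4.15 Ft -0.14 Fz -1.71 w 0.04002211573302159 [  1.  35.  26. 114. -25.  38. 121.]
-0.05 tray 0.6665 rail 0.6735 dark 0.0070 min 55
-0.065 tray 0.6670 rail 0.6735 dark 0.0065 min 51
-0.12 tray 0.6675 rail 0.6745 dark 0.0070 min 54
-0.135 tray 0.6675 rail 0.6745 dark 0.0070 min 54
-0.15 tray 0.6610 rail 0.6610 dark 0.0000 min 97
```

Run:
```python
from h import *
rr()
c=shot('top','top5.png')
n=np.array([.9765,-.2152]);t=np.array([.2152,.9765])
for f in('top3.png','top4.png','top5.png'):
    g=cv2.imread('pics/'+f,0).astype(np.float32)
    for tt in(-.05,-.065,-.13):
        ns=np.arange(.59,.70,.0025);P=np.c_[ns[:,None]*n+tt*t,np.full(len(ns),.046)]
        q=proj(c,P).astype(np.float32);v=cv2.remap(g,q[None,:,0],q[None,:,1],1)[0]
        print(f,tt,v.astype(int).tolist())
    # left side edge along t at two n
    for nn in(.60,.62,.64,.66):
        ts=np.arange(-.06,-.01,.0025);P=np.c_[nn*n+ts[:,None]*t,np.full(len(ts),.046)]
        q=proj(c,P).astype(np.float32);v=cv2.remap(g,q[None,:,0],q[None,:,1],1)[0]
        print('   left',nn,v.astype(int).tolist())
```

```text
22.35 TCP n 550.2 t -119.9 z 90.2 tip n 549.3 t -119.7 yaw 168.2 upright turn [-0.006 -0.011 -0.   ] Fn -6.85 Ft -0.17 Fz -0.59 w 0.039823930254732326 [  1.  35.  26. 114. -25.  38. 121.]
top3.png -0.05 [45, 54, 75, 123, 141, 137, 136, 136, 136, 139, 107, 42, 99, 141, 129, 124, 125, 125, 125, 125, 125, 125, 126, 125, 125, 125, 125, 125, 126, 126, 124, 129, 102, 47, 37, 86, 112, 109, 107, 108, 107, 107, 108, 107]
top3.png -0.065 [85, 84, 84, 80, 34, 31, 32, 58, 124, 142, 123, 48, 68, 141, 132, 124, 124, 125, 124, 125, 125, 126, 126, 125, 125, 125, 125, 125, 125, 125, 127, 132, 86, 44, 47, 83, 111, 107, 105, 107, 107, 107, 107, 106]
top3.png -0.13 [89, 79, 69, 58, 73, 94, 96, 118, 138, 137, 129, 62, 64, 124, 141, 109, 123, 125, 125, 125, 123, 124, 124, 125, 124, 124, 125, 125, 125, 124, 127, 127, 93, 44, 34, 90, 108, 105, 107, 109, 108, 107, 107, 105]
   left 0.6 [38, 37, 48, 116, 141, 138, 135, 133, 141, 117, 45, 57, 113, 129, 128, 125, 125, 126, 125, 125]
   left 0.62 [105, 88, 74, 76, 99, 111, 83, 101, 135, 125, 69, 95, 128, 128, 125, 125, 124, 125, 125, 125]
   left 0.64 [125, 124,
[... 1656 characters left out ...]
49, 50, 145, 138, 116, 107, 107, 107, 108, 110, 109, 108]
top5.png -0.13 [33, 37, 35, 33, 29, 27, 20, 59, 92, 48, 35, 81, 138, 142, 141, 138, 138, 142, 126, 62, 50, 64, 77, 88, 90, 82, 71, 63, 109, 141, 143, 106, 49, 50, 111, 145, 107, 104, 110, 110, 109, 108, 108, 106]
   left 0.6 [101, 122, 140, 140, 138, 138, 138, 136, 139, 134, 75, 49, 98, 127, 127, 128, 127, 126, 127, 128]
   left 0.62 [141, 126, 119, 77, 39, 36, 36, 34, 75, 126, 69, 48, 96, 132, 128, 127, 127, 127, 127, 128]
   left 0.64 [48, 34, 38, 36, 34, 67, 131, 143, 140, 137, 84, 46, 94, 126, 128, 128, 127, 127, 127, 127]
   left 0.66 [66, 112, 142, 139, 138, 139, 139, 134, 133, 135, 68, 43, 93, 134, 128, 127, 127, 128, 127, 127]
```

Re-reading the profiles: the bright line at n≈.676 is the far wall's rim, and it now meets the rail directly. It moved 53 mm against 51 mm for the fingers, so it is in contact. It looks 0.4–0.7° too far counter-clockwise, with the left end barely open, because the tool yaw is 0.6° off. I'll shift left and nudge gently.

Request:
arm_command --pt "0 0 0 -0.8 0.18 0 4.0" --pt "0 0 -0.006 -0.4 0.09 -0.2 4.0" --pt "0 0 -0.006 0.22 1.0 0 4.0" --pt "0 0 0 0.32 1.5 0 4.0" --pt "0 0 0 0.3 1.3 0 4.0" --pt "0 0 0 0 0 0 4.0"

```text
clock: 23.0
eef_pos: [0.5114, -0.1912, 0.089]
tool_rot: [179.8, -0.3, 167.5]
contact_force: [-0.2, 0.2, 0.8]
gripper_width: 0.0399
```

```bash
python3 -c "
from h import *
rr()"
```

```text
23.0 TCP n 540.6 t -76.7 z 89.0 tip n 540.2 t -76.4 yaw 167.5 upright turn [-0.005 -0.004 -0.   ] Fn -0.23 Ft 0.17 Fz 0.76 w 0.03986722513739904 [ -4.  34.  26. 116. -25.  36. 117.]
```

Request:
arm_command --pt "0 0 0 0.4 -0.09 0 4.0" --pt "0 0 0 0.3 -0.07 0 4.0" --pt "0 0 0 0.2 -0.04 0.05 4.0" --pt "0 0 0 0.15 -0.03 0.08 4.0" --pt "0 0 0 0.1 -0.02 0.08 4.0"

```text
clock: 23.5
eef_pos: [0.5213, -0.1919, 0.0898]
tool_rot: [179.7, -0.8, 167.6]
contact_force: [-1.9, 0.4, -2.9]
gripper_width: 0.04
```

```bash
cat >> h.py <<'E'
def rim(f=None):
    c=shot('top',f);g=cv2.cvtColor(c['image'],cv2.COLOR_RGB2GRAY).astype(np.float32)
    n=np.array([.9765,-.2152]);t=np.array([.2152,.9765]);o=[]
    for tt in np.r_[np.arange(-.072,-.043,.002),np.arange(-.15,-.115,.002)]:
        ns=np.arange(.666,.682,.0005);P=np.c_[ns[:,None]*n+tt*t,np.full(len(ns),.046)]
        q=proj(c,P).astype(np.float32);v=cv2.remap(g,q[None,:,0],q[None,:,1],cv2.INTER_LINEAR)[0]
        k=v.argmin();b=k+np.argmax(v[k:]>95);o.append((tt,ns[b]))
    o=np.array(o);f=np.polyfit(o[:,0],o[:,1],1);print('rim yaw rel rail(my n) deg CCW %.2f'%-np.degrees(f[0]),'n at t=-.04/-.16',np.polyval(f,[-.04,-.16]),'res',np.std(o[:,1]-np.polyval(f,o[:,0])))
E
python3 -c "
from h import *
rr();rim()"
```

```text
23.5 TCP n 550.3 t -75.2 z 89.8 tip n 549.4 t -74.9 yaw 167.6 upright turn [-0.008 -0.012 -0.   ] Fn -1.98 Ft 0.00 Fz -2.91 w 0.04000174085605601 [ -4.  34.  27. 115. -25.  37. 117.]
rim yaw rel rail(my n) deg CCW 1.78 n at t=-.04/-.16 [0.67417442 0.67789319] res 0.0020065391112440534
```

Request:
arm_command --pt "0 0 0 0.2 -0.04 -0.05 4.0" --pt "0 0 0 0.2 -0.04 0 4.0" --pt "0 0 0 0.15 -0.03 0.03 4.0" --pt "0 0 0 0.15 -0.03 0.03 4.0"

```text
clock: 23.95
eef_pos: [0.5221, -0.1923, 0.0893]
tool_rot: [179.4, -1.7, 167.5]
contact_force: [-4.4, 2.7, -1.3]
gripper_width: 0.0403
```

```bash
python3 -c "
from h import *
rr()"
```

```text
23.95 TCP n 551.2 t -75.4 z 89.3 tip n 549.1 t -74.8 yaw 167.5 upright turn [-0.016 -0.026 -0.   ] Fn -4.87 Ft 1.69 Fz -1.33 w 0.040304442915220354 [ -4.  35.  27. 114. -25.  38. 116.]
```

Blocked at 5 N against the rail. Retreating back, then up and clear.

Request:
arm_command --pt "0 0 0 -0.4 0.09 0 4.0" --pt "0 0 0 -1.5 0.33 0 4.0" --pt "0 0 0 -2.5 0.54 0 4.0" --pt "0 0 0 -2.5 0.54 0 4.0" --pt "0 0 0 -1.0 0.2 2.5 4.0" --pt "0 0 0 0 0 4.5 4.0" --pt "0 0 0 0 0 4.5 4.0" --pt "0 0 0 0 0 4.5 4.0"

```text
clock: 24.75
eef_pos: [0.443, -0.1804, 0.253]
tool_rot: [179.9, -0.9, 167.0]
contact_force: [1.8, 0.3, -0.4]
gripper_width: 0.0397
```

Request:
arm_command --pt "0 0 0 0 0 4.5 4.0" --pt "0 0 0 0.5 3.5 2.5 4.0" --pt "0 0 0 0.5 4.5 0 4.0" --pt "0 0 0 0 4.5 0 4.0" --pt "0 0 0 0 4.5 0 4.0" --pt "0 0 0 0 0 0 4.0"

```text
clock: 25.35
eef_pos: [0.4592, -0.0115, 0.3398]
tool_rot: [179.2, 1.5, 166.1]
contact_force: [0.5, -0.1, 0.2]
gripper_width: 0.0398
```

Run:
```python
from h import *
rr();rim('top6.png')
i=cv2.imread('pics/top6.png')
a=cv2.resize(i[150:310,240:540],(750,400),interpolation=cv2.INTER_CUBIC)
s=shot('scene','scene6.png')['image'][200:400,180:480,::-1]
b=cv2.resize(s,(300,200));c=cv2.resize(i[170:290,400:520],(200,200),interpolation=cv2.INTER_CUBIC)
z=np.zeros((200,750,3),np.uint8);z[:,:300]=b;z[:,320:520]=c
cv2.imwrite('pics/m8.png',np.vstack([a,z]))
```

```text
25.35 TCP n 450.9 t 87.6 z 339.8 tip n 452.8 t 88.5 yaw 166.1 upright turn [-0.007  0.029  0.   ] Fn 0.53 Ft -0.01 Fz 0.18 w 0.039780615197339095 [-33.   3.  31. 115.  -2.  60.  75.]
rim yaw rel rail(my n) deg CCW 0.54 n at t=-.04/-.16 [0.67431021 0.67543756] res 0.0012529314250585002
```

View pics/m8.png

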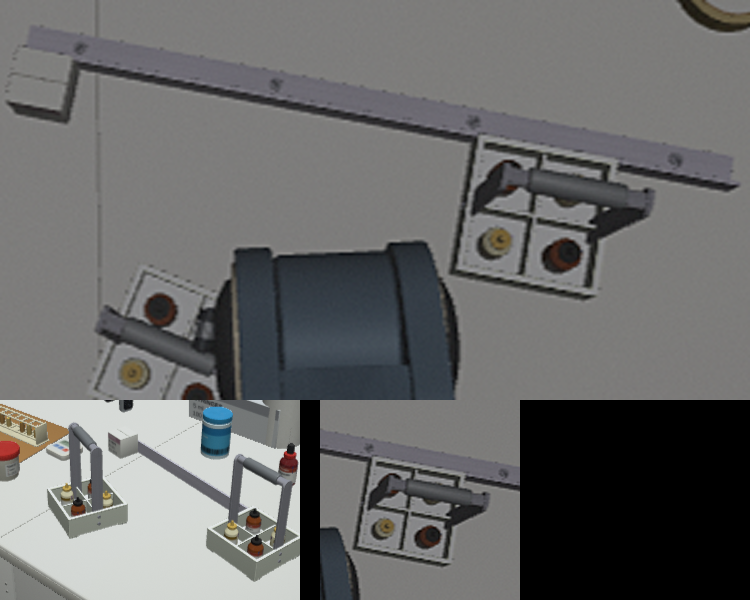

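Final view: the stamped carrier's far rim lies against the rail along its whole length, at crop (478,137)–(617,163), with its near edge parallel. The plain carrier stands upright where it was, and the carton, cup and timer are untouched. The arm is clear. Handing in.

```bash
python3 -c "
from h import *
job.hand_in(); print(robot.get_state()['clock'])"
```

```text
the job is handed in; nothing more can be done
the job is handed in; nothing more can be done
```

I tipped both carriers left to right and let each back down onto its base. The stamped one was on the right, and I pushed it flush to the dispatch rail. I handed in at about 25 s.

- **Tipping:** finger position put the tilts at about 63° (left) and 62° (right). The right base clearly showed the ring with the tick. The left base was only a strip about 3 px wide, plain grey, so that side rests partly on the right one being stamped.
- **At the rail:** three pushes stopped at the same depth. The last, at about 5 N, gained nothing further. The top view shows the far rim meeting the rail along its whole length.
- **Yaw check:** the rim fit read 0.5° off the rail, but the scatter was about 1.3 mm. The near edge looks parallel by eye.
- **Disagreements on the way:** an edge profile first suggested a 10 mm gap, because I had mistaken the shaded inner wall for the outer rim. Friction also jammed the fingers downward on the face for a while, with up to about 11 N of push.
- **Everything else:** the plain carrier stands upright with its visible corners where they were. The carton looks unmoved, and I did not go near the cup or timer. The arm touched nothing at the end.

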